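# Hold a heat-sink angle in the soldering jig with the fume damper at half

## Task

First swing the fume extractor's red-knobbed damper lever to the yellow half-open mark (45 degrees) and leave it there. Then lay the aluminium heat-sink angle in the brown assembly jig with the back of its upright leg against the fence and its end up to the brass stop, and hold it ready for soldering with one moderate diagonal push, down on to the bed and back against the fence at once. Finish while still pushing, do not let go; leave the other things on the bench where they are.

Things in the scene. Friction and masses are not known exactly. Their poses are not given: they have to be found in the camera images.
- damper (a joint): damper lever on top of the 75 mm metal extraction duct at the right, on a vertical pivot. 0 rad = shut (crosswise to the duct, towards the robot, red mark); grows anticlockwise from above, the knob going to the right; 1.571 = open (along the duct, green mark); half open = 0.785 (yellow mark). Stiff (about 3 N at the knob), stays where left.
- damper_knob (a point): centre of the upright round red knob at the end of the lever, 22 mm diameter, 41 mm tall, standing free above the lever bar, whose top is 21 mm below this point; grip it from above. The knob turns with the lever.
- damper_pivot (a point): point on the lever's vertical pivot axis at the height of the knob's centre, 85 mm from the knob's axis.
- jig_corner (a point): corner of the fixed assembly jig, on the bed's top (16 mm above the bench) where the fence's front face meets the plane of the stop's right-hand face. x points level, square into the fence (away from the robot), y along the fence to the left into the stop, z up. From here: fence x 0 to 25, y -150 to 30, 25 mm high; stop block x -30 to 0, y 0 to 25, 20 mm high; bed x -120 to 30, y -155 to 35 mm.
- angle_leg (a point): loose heat-sink angle: bare aluminium L, 50 x 50 mm, 8 mm thick, 110 mm long, 0.23 kg, left of the jig, flat leg down, upright leg away from the robot. This point is the middle of the upright leg (mid-thickness, mid-length), 25 mm above the underside and below the top edge. x points level out of the leg's back face (4 mm away, the face for the fence), y along the length, z up.
- hood_mouth (a point): centre of the mouth of the extractor's black funnel hood (100 mm across), which hangs on its ribbed hose (52 mm thick, up to 300 mm high) beyond and to the right of the jig and points at it; the hose rises behind the mouth from the duct's left end. Fixed, keep clear.
- jig_bed: the jig's brown bed plate, fixed, 150 x 190 x 12 mm on 4 mm feet; origin on the bench under its centre, axes as jig_corner. Smooth: friction about 0.25
- jig_fence: the jig's square aluminium fence bar, fixed, 25 x 25 x 180 mm, along the bed's far edge; its origin is the same as jig_bed's. The brass stop block stands at its left end.
- angle: the same angle; origin on its underside, 21 mm before the upright leg's mid-plane, axes as angle_leg. The flat leg (top 8 mm up) spans x -25 to 17 mm before the upright. Two black transistors 16 x 21 x 5 mm lie on it at y = +-40 mm, leads over its edge; the 64 mm of the inside corner between them is clear for pushing.
- solder_reel: bystander: reel of solder, 54 mm diameter, 45 mm tall, origin under its centre
- flux_jar: bystander: amber jar with black lid, 46 mm diameter, 50 mm tall, origin under its centre
- tip_tin: bystander: tin of brass wool for cleaning tips, 60 mm diameter, about 40 mm tall, origin under its centre
- cutters: bystander: side cutters with red handles, 120 mm long, 12 mm thick, lying flat
- multimeter: bystander: green hand multimeter lying on its back behind the jig, 150 x 76 x 38 mm
- circuit_board: bystander: green circuit board 100 x 75 mm with a terminal block, about 20 mm tall
- screw_tray: bystander: small blue tray of brass screws, 90 x 70 x 22 mm
Mind the look-alikes: they are no part of the job. Of the things that look like the part that bears jig_corner, the smaller one is meant.

How it is judged:
By the outcome, as a careful person would: the job done as asked, in the order asked, and still so for the second after the job is handed in, while the arm keeps its last pose, push and grip.
It also fails if it takes over 67 s, if anything falls off the work surface, if the arm or the gripper's body presses on something with over 40 N, if the wrist force passes 120 N, or if a joint passes its speed limit or range.

## Robot

A 7-joint arm with a two-finger parallel gripper is mounted at the origin on the work surface. World frame = base frame: x ahead of the robot, y to its left, z up, the work surface at z = 0. Lengths are in m, angles in rad, forces in N, time in s.
With the tool pointing down it reaches from about 0.35 to 0.9 m from the base axis. Payload 19.9 kg.
Tool frame: the origin (TCP) lies on the centre line of the jaws, within the pads' length; the fingertips stand 17 mm ahead of it and the grasp point (between the pads) lies 2 mm behind it (bot.tip_extent is the distance from the TCP to the fingertips, in m); z points along the fingers, y is the line along which they close (so a half turn about z gives the same grasp; the last joint's range is limited). The gripper opens to 85 mm and grips with 20 to 120 N. Pads are 22 mm wide; open, the fingers measure 114 mm over their backs; the gripper's body (76 mm by 85 mm) begins 54 mm behind the grasp point. The pads swing forward as they close: fully open they stand 13 mm farther back than shut.
Start: joints at [-1.232, 0.417, -0.01, 1.614, 0.005, 1.111, -0.053], TCP at [0.232, 0.58, 0.248] pointing down, gripper open.
Joint ranges: [-2.81, 2.81], [-0.39, 2.02], [-1.27, 1.25], [0.06, 2.57], [-1.19, 4.33], [0.19, 2], [-2.82, 2.82]. Speed limits (rad/s): [1.89, 1.89, 2.39, 2.39, 3.01, 3.01, 3.01].

## Interface

Orientations are given as a rotation vector (axis times angle).
In Python, from rig import bot gives the robot as it stands.
- The arm moves only by the tool step_arm, never from a script. Its argument "targets" is text: rows parted by semicolons, each of 7 numbers parted by spaces: the turn, a rotation vector about the tool's x, y, z in units of 8 degrees (1.0 is 8 degrees), then the shift along the tool's x, y, z in mm, then the closure, from 0 (fully open) to 1 (shut). In form: rx ry rz tx ty tz fingers; .... A call has exactly 8 rows; each row is the pose to reach, as a shift and turn from the pose commanded when the call began, along the tool's axes at that moment; what a row does not reach only later rows make up. A row lasts 1/8 s, in which the tool goes at most 62.5 mm and 10.7 degrees, less where a joint would pass 70% of its speed; a pose out of reach is approached as far as the arm can. A call with a gripper value outside its range is refused whole. The fingers move at their own pace and stop on an object; the grip force is fixed at half the most. Time passes only in rows, so rows that repeat a pose let the fingers close, or fill a call up. It gives the time, the measured TCP pose, the force, the opening and the grip force at its end, in the units of the state.
- bot.state(): the state, without advancing time (a new reading comes with each control period).
- bot.read_camera(name): name is "side" or "top" or "wrist"; returns a dict with "img" (384x512x3 uint8, red, green, blue), "fx", "fy", "cx", "cy" (pixels), "D" ([k1, k2, p1, p2, k3] as OpenCV has them; the pictures are not rectified), "world_to_cam" (4x4, takes a point from world to camera coordinates). Camera axes: x right, y up, looking along -z (the intrinsics and any distortion apply to the point x, -y, -z); pixel columns grow to the right and rows downward; lengths in m; the calibration is good to about 2 mm. A picture is of the moment at which its call begins. There is no depth.
- bot.hand_in(): hands the job in; it is judged then, once.
The state is a dict: "t": time; "joint_positions": joint angles; "joint_vel": joint speeds; "joint_torque": joint torques, N m; "ee_pos": TCP position; "orientation": TCP orientation; "ft_force": force on the tool from outside, world axes, zero at the start; "moment": the same for the moment, N m; "finger_gap": finger opening in m; "gripper_force": force on a finger pad.
Only numpy, scipy, OpenCV 4.12 (cv2) and the standard library are available. Lean on these libraries where they do the work, as an engineer would, in place of code of your own. Each camera call takes 0.05 s, during which the arm holds its last target. There are 200 camera calls.

## Working session

There is one attempt and no reset: what is moved stays moved. The work goes in short steps, Python scripts to look and compute and a tool call to move; the robot and the scene stay as the last step left them, time stands still between calls to the robot, and variables do not carry over. Pictures are saved under pics/ and viewed, at most 10 in all, crops included, and the job is handed in when it is done.

Besides the shell and the picture viewer there is one more tool, called as name(argument=value, ...) on one line, values as JSON. step_arm: Moves the arm, as the interface text tells. Its arguments: {"type":"object","properties":{"targets":{"type":"string"}},"required":["targets"]}

```bash
ls; mkdir -p pics; python3 - <<'E'
from rig import bot
import cv2,pickle
s=bot.state();print({k:s[k] for k in('t','ee_pos','orientation','ft_force','finger_gap')},bot.tip_extent)
d={n:bot.read_camera(n) for n in('side','top')}
pickle.dump(d,open('cams.pkl','wb'))
for n in d: 
    cv2.imwrite(f'pics/{n}0.png',cv2.resize(d[n]['img'][:,:,::-1],(800,600)))
    print(n,d[n]['fx'],d[n]['D'],d[n]['world_to_cam'])
E
```

```text
pics
{'t': 0.0, 'ee_pos': array([0.232165  , 0.57994486, 0.24767471]), 'orientation': array([-5.94488204e-01, -3.08468689e+00,  1.82182518e-03]), 'ft_force': array([ 0.21694676,  0.95641706, -0.19240045]), 'finger_gap': 0.08509870897636956} 0.017
side 475.1969886750711 [-0.09934869  0.          0.          0.          0.        ] [[ 0.99839147 -0.05667564  0.00153378 -0.46809284]
 [ 0.03133283  0.5740976   0.81818714 -0.19801412]
 [-0.04725182 -0.816823    0.57494995 -1.3725191 ]
 [ 0.          0.          0.          1.        ]]
top 449.12910766627783 [0.01907653 0.         0.         0.         0.        ] [[-2.42366196e-02 -9.99701217e-01 -3.17226713e-03  8.20454617e-02]
 [ 9.96126140e-01 -2.44180117e-02  8.44776532e-02 -4.85755148e-01]
 [-8.45298732e-02 -1.11252547e-03  9.96420324e-01 -1.36491926e+00]
 [ 0.00000000e+00  0.00000000e+00  0.00000000e+00  1.00000000e+00]]
```

```bash
cat > h.py <<'E'
import numpy as np,cv2,pickle
from scipy.spatial.transform import Rotation as R
def ray(c,px):
    K=np.array([[c['fx'],0,c['cx']],[0,c['fy'],c['cy']],[0,0,1]])
    u=cv2.undistortPoints(np.array([[px]],float),K,np.array(c['D'],float))[0,0]
    T=np.array(c['world_to_cam']);Rm=T[:3,:3];o=-Rm.T@T[:3,3]
    d=Rm.T@np.array([u[0],-u[1],-1]);return o,d/np.linalg.norm(d)
def plane(c,px,z):
    o,d=ray(c,px);return o+d*(z-o[2])/d[2]
def two(c1,p1,c2,p2):
    o1,d1=ray(c1,p1);o2,d2=ray(c2,p2)
    a=np.linalg.lstsq(np.c_[d1,-d2],o2-o1,rcond=None)[0]
    A=o1+a[0]*d1;B=o2+a[1]*d2;return (A+B)/2,np.linalg.norm(A-B)
def proj(c,P):
    T=np.array(c['world_to_cam']);K=np.array([[c['fx'],0,c['cx']],[0,c['fy'],c['cy']],[0,0,1]])
    p=T[:3,:3]@np.array(P)+T[:3,3];p=p*[1,-1,-1]
    return cv2.projectPoints(p.reshape(1,1,3),np.zeros(3),np.zeros(3),K,np.array(c['D'],float))[0][0,0]
E
```

```text
(no output)
```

View pics/top0.png

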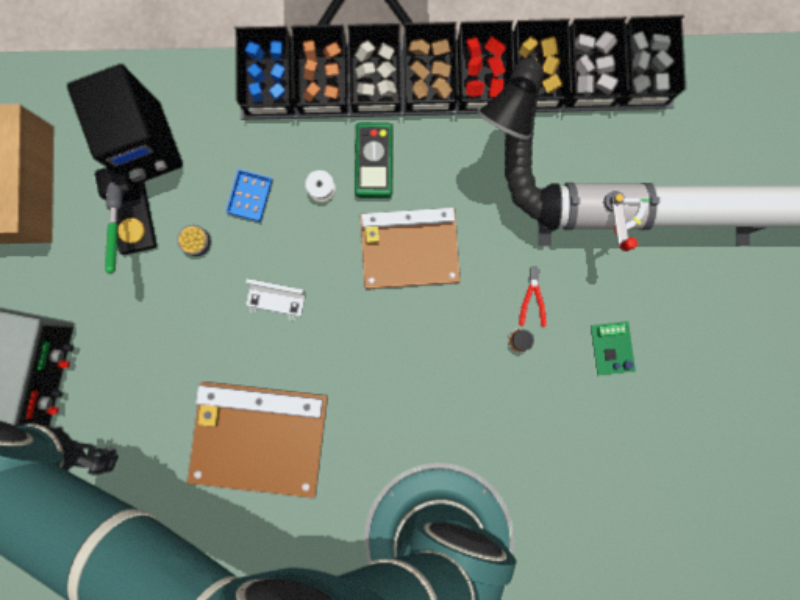

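View pics/side0.png

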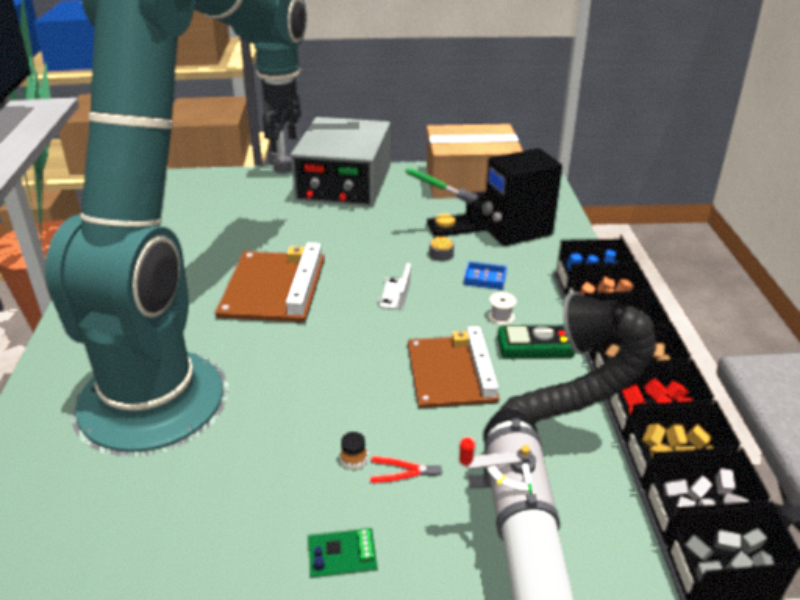

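Top view (800-px scale) shows the base at (440,530). Two jigs look alike: a small one at (410,250) and a larger one at (258,440). The smaller is meant, and it also has the hood beyond and to its right. The angle is at (275,298), the red knob at (628,243) and the pivot at (617,200). One enlarged crop montage will confirm this.

```bash
python3 - <<'E'
import pickle,cv2,numpy as np
d=pickle.load(open('cams.pkl','rb'))
def crop(n,x,y,w,h,W,H):
    i=d[n]['img'][y:y+h,x:x+w,::-1];return cv2.resize(i,(W,H),interpolation=cv2.INTER_CUBIC)
a=crop('top',150,125,150,75,800,400)   # x5.333
b=crop('top',370,110,50,50,200,200)    # x4
c=crop('side',285,270,75,50,300,200)   # x4
e=crop('side',235,165,75,50,300,200)
cv2.imwrite('pics/m1.png',np.vstack([a,np.hstack([b,c,e])]))
for n in d:
    h=cv2.cvtColor(d[n]['img'],cv2.COLOR_RGB2HSV)
    m=((h[...,0]<6)|(h[...,0]>174))&(h[...,1]>180)&(h[...,2]>120)
    N,_,st,ce=cv2.connectedComponentsWithStats(m.astype('uint8'))
    print(n,[(st[i].tolist(),ce[i].round(1).tolist()) for i in range(1,N) if st[i][4]>25])
E
```

```text
side [([195, 105, 12, 5, 39], [200.5, 107.5]), ([413, 242, 30, 16, 301], [426.3, 250.4]), ([398, 246, 14, 18, 134], [404.6, 253.3]), ([295, 281, 8, 16, 107], [298.2, 288.2]), ([238, 293, 31, 16, 175], [253.2, 300.5])]
top [([299, 24, 10, 24, 160], [303.4, 36.0]), ([311, 24, 12, 25, 188], [316.8, 35.4]), ([298, 51, 12, 11, 94], [303.6, 56.0]), ([313, 50, 9, 12, 81], [317.0, 55.4]), ([400, 152, 8, 7, 42], [403.5, 155.2]), ([333, 183, 16, 26, 131], [340.9, 195.0])]
```

View pics/m1.png

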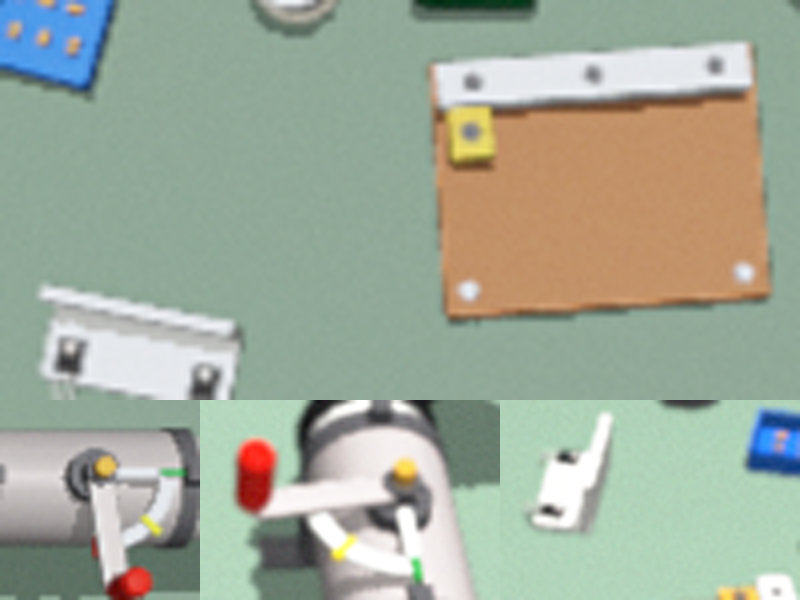

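The crop confirms the small jig: fence top corners at (432,65), (750,43), (752,90), (436,108) and the stop's right edge at x≈494. The angle's upright top edge runs (40,290)–(240,325). The lever shows its knob and gold pivot cap.

```bash
python3 - <<'E'
from h import *
d=pickle.load(open('cams.pkl','rb'));t,s=d['top'],d['side']
k,e=two(t,(403.5,155.2),s,(298.2,288.2));print('knob',k.round(4),e)
p,e=two(t,(396.2,126.6),s,(336.2,287.5));print('pivcap',p.round(4),e, np.linalg.norm((k-p)[:2]))
A=lambda X,Y,z:plane(t,(150+X/5.3333-.4,125+Y/5.3333-.4),z)
f=[A(432,65,.041),A(750,43,.041),A(752,90,.041),A(436,108,.041)]
for q in f:print('f',q.round(4))
print([np.linalg.norm(f[i]-f[(i+1)%4]).round(4) for i in range(4)])
for q in (A(494,162,.036),A(490,108,.036),A(448,165,.036)):print('stop',q.round(4))
g=[A(432+14,318,.016),A(768,297,.016)];print('bed',g)
u=[A(39,288,.05),A(240,324,.05)];
for q in u:print('ang',q.round(4))
print(np.linalg.norm(u[0]-u[1]))
E
```

```text
knob [ 0.542  -0.3381  0.1937] 0.0017543022001408745
pivcap [ 0.6261 -0.3275  0.1784] 0.0021800929589767697 0.0847361697695513
f [0.6349 0.1361 0.041 ]
f [ 0.6431 -0.0471  0.041 ]
f [ 0.6158 -0.0474  0.041 ]
f [0.6098 0.1343 0.041 ]
[np.float64(0.1833), np.float64(0.0274), np.float64(0.1818), np.float64(0.0251)]
stop [0.5785 0.1018 0.036 ]
stop [0.6099 0.1034 0.036 ]
stop [0.5774 0.1283 0.036 ]
bed [array([0.49084986, 0.13216443, 0.016     ]), array([ 0.49850231, -0.0550317 ,  0.016     ])]
ang [0.5106 0.3608 0.05  ]
ang [0.4873 0.2473 0.05  ]
0.11591234353943393
```

```bash
python3 - <<'E'
from h import *
d=pickle.load(open('cams.pkl','rb'));t,s=d['top'],d['side']
def blob(n,x,y,w,h,lo,hi):
    H=cv2.cvtColor(d[n]['img'],cv2.COLOR_RGB2HSV)[y:y+h,x:x+w]
    m=cv2.inRange(H,lo,hi);N,_,st,ce=cv2.connectedComponentsWithStats(m)
    return [(st[i][4],(ce[i]+[x,y]).round(1)) for i in range(1,N)]
Y=((22,110,120),(34,255,255));G=((50,120,60),(75,255,255))
for n,b in(('top',(385,112,40,45)),('side',(300,275,55,50))):
    print(n,'Y',blob(n,*b,*Y),'cap',blob(n,*b,(15,120,100),(23,255,255)),'G',blob(n,*b,*G))
y,e=two(t,(407.3,141),s,(320.7,306.7));print('yel',y,e)
g,e=two(t,(413,128),s,(339.3,312.5));print('grn',g,e)
p=np.array([.6261,-.3275])
for q in(y,g):
    v=q[:2]-p;print(np.linalg.norm(v),np.degrees(np.arctan2(-v[1],-v[0])))
# duct axis: edges of white pipe in top view
im=cv2.cvtColor(t['img'],cv2.COLOR_RGB2HSV)
for x in range(425,512,14):
    c=(im[105:165,x,1]<40)&(im[105:165,x,2]>120);w=np.where(c)[0]+105;print(x,w.min(),w.max(),end=' | ')
E
```

```text
top Y [(np.int32(14), array([395.8, 126.4])), (np.int32(9), array([407.6, 141.2]))] cap [(np.int32(18), array([395.7, 126.1]))] G [(np.int32(2), array([411.5, 128. ])), (np.int32(3), array([415., 128.]))]
side Y [(np.int32(12), array([336.2, 286.1])), (np.int32(11), array([319.8, 307.3]))] cap [(np.int32(17), array([335.7, 288.7]))] G [(np.int32(5), array([338.8, 312. ]))]
yel [ 0.5881183  -0.36255919  0.15890234] 0.0011836529640195396
grn [ 0.62489038 -0.38057096  0.15831923] 0.0018553386906724697
0.05168903838570607 42.708707290158394
0.05308474351504194 88.69430772181207
425 105 163 | 439 105 164 | 453 106 164 | 467 105 164 | 481 105 164 | 495 105 164 | 509 105 164 |
```

```bash
cat >> h.py <<'E'
def tool(yhead,tilt=0):
    "tool down, tool y heading (deg); tilt (deg) about tool x"
    a=np.radians(yhead);y=np.array([np.cos(a),np.sin(a),0]);z=np.array([0,0,-1.]);x=np.cross(y,z)
    return R.from_matrix(np.c_[x,y,z])*R.from_euler('x',tilt,degrees=True)
def rel(s,pos,Rt):
    R0=R.from_rotvec(s['orientation'])
    print('turn(8deg)',(np.degrees((R0.inv()*Rt).as_rotvec())/8).round(2),'shift mm',(R0.inv().apply(np.array(pos)-s['ee_pos'])*1e3).round(1))
E
python3 - <<'E'
from h import *
from rig import bot
s=bot.state()
rel(s,(.542,-.338,.27),tool(-82))
rel(s,(.387,.121,.27),tool(-7))
rel(s,(.45,.121,.27),tool(-7))
E
```

```text
turn(8deg) [-0.000e+00  1.000e-02  1.877e+01] shift mm [-628.8 -737.1  -21.4]
turn(8deg) [-0.01  0.01  9.4 ] shift mm [-314.3 -368.6  -21.8]
turn(8deg) [-0.01  0.01  9.4 ] shift mm [-372.8 -345.1  -21.9]
```

step_arm(targets="0 0 1.2 -46 -43 -5 0; 0 0 2.4 -92 -86 -10 0; 0 0 3.6 -138 -129 -15 0; 0 0 4.8 -184 -172 -20 0; 0 0 6 -230 -215 -20 0; 0 0 7.2 -276 -258 -20 0; 0 0 8.4 -322 -301 -20 0; 0 0 9.4 -368 -344 -20 0")

```text
t: 1.1
ee_pos: [0.4445, 0.1263, 0.2684]
orientation: [-2.358, -2.076, -0.001]
ft_force: [1.4, 1.7, 0.4]
finger_gap: 0.085
gripper_force: 0.0
```

```bash
python3 - <<'E'
from h import *
from rig import bot
s=bot.state();print(s['t'],s['ee_pos'],s['joint_positions'].round(2))
rel(s,(.542,-.338,.26),tool(-82))
E
```

```text
1.1 [0.44453532 0.12628326 0.26840075] [-0.77  0.1   0.46  1.99 -0.05  1.06 -0.42]
turn(8deg) [-0.   -0.    9.34] shift mm [-448.2  155.6    8.3]
```

step_arm(targets="0 0 1.2 -56 20 0 0; 0 0 2.4 -112 40 0 0; 0 0 3.6 -168 60 0 0; 0 0 4.8 -224 80 0 0; 0 0 6 -280 100 0 0; 0 0 7.2 -336 120 0 0; 0 0 8.4 -392 140 0 0; 0 0 9.4 -446 157 0 0")

```text
t: 2.1
ee_pos: [0.5458, -0.3353, 0.2679]
orientation: [-3.135, -0.206, 0.001]
ft_force: [1.2, 1.3, -0.0]
finger_gap: 0.0857
gripper_force: 0.0
```

```bash
python3 - <<'E'
from h import *
from rig import bot
s=bot.state();print(s['t'],s['ee_pos'],s['joint_positions'].round(2),s['ft_force'])
rel(s,(.542,-.338,.26),tool(-82))
c=bot.read_camera('wrist');pickle.dump(c,open('w1.pkl','wb'))
s=bot.state();rel(s,(.542,-.338,.26),tool(-82))
cv2.imwrite('pics/w1.png',c['img'][:,:,::-1])
print(proj(c,(.542,-.338,.19)))
h=cv2.cvtColor(c['img'],cv2.COLOR_RGB2HSV)
m=((h[...,0]<6)|(h[...,0]>174))&(h[...,1]>180)&(h[...,2]>120)
N,_,st,ce=cv2.connectedComponentsWithStats(m.astype('uint8'))
print([(st[i].tolist(),ce[i].round(1).tolist(),plane(c,ce[i],.205).round(4)) for i in range(1,N) if st[i][4]>50])
E
```

```text
2.1 [ 0.54581631 -0.33527008  0.26788873] [-0.08  0.55  0.84  1.57 -0.43  1.21 -0.59] [ 1.18060028  1.33682963 -0.00668182]
turn(8deg) [-0.    0.   -0.06] shift mm [-4.1  2.2  7.9]
turn(8deg) [ 0.02  0.02 -0.15] shift mm [-1.8 -4.2  7.6]
[259.91802743 212.5791162 ]
[([123, 191, 40, 55, 790], [143.8, 216.5], array([ 0.5348, -0.2643,  0.205 ])), ([242, 204, 29, 31, 690], [255.5, 219.0], array([ 0.5425, -0.335 ,  0.205 ]))]
```

View pics/w1.png

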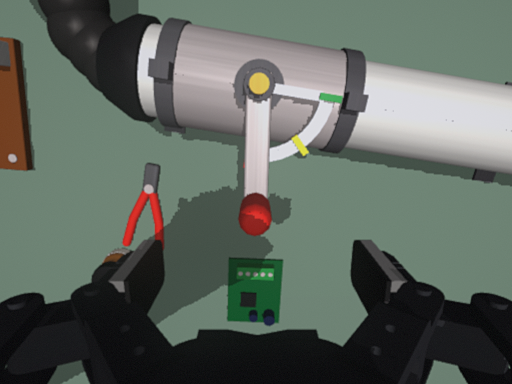

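Wrist view: knob at (255,215), pivot cap (259,83), yellow mark (300,146), green mark (330,98).

```bash
python3 - <<'E'
from h import *
from rig import bot
c=pickle.load(open('w1.pkl','rb'))
p=plane(c,(259,83),.182);k=plane(c,(255.5,215),.212);print(p,k)
for q in((300,146),(330,98)):
    v=(plane(c,q,.159)-p)[:2];print(np.linalg.norm(v),np.degrees(np.arctan2(-v[1],-v[0])))
v=(k-p)[:2];print(np.linalg.norm(v),np.degrees(np.arctan2(-v[1],-v[0])))
P=np.array([p[0],p[1]])
s=bot.state()
rel(s,(.5425,-.3365,.198),tool(-84))
# arc relative to grasp
R0=tool(-84)
a0=np.radians(6)
for a in np.radians([6,11,16,21,26,31,36,41,44]):
    w=.085*np.array([-np.cos(a)+np.cos(a0),-np.sin(a)+np.sin(a0),0]);print(round(np.degrees(a)),(R0.inv().apply(w)*1e3).round(1),round((np.degrees(a-a0))/-8,2))
E
```

```text
[ 0.62569514 -0.326183    0.182     ] [ 0.54759245 -0.33435648  0.212     ]
0.05271416815456958 43.186553346151264
0.05167476751345057 87.97859049798485
0.07852920968166603 5.974284577487539
turn(8deg) [0.02 0.02 0.1 ] shift mm [-1.  -5.9 69.6]
6 [0. 0. 0.] -0.0
11 [0.3 7.4 0. ] -0.62
16 [ 1.3 14.8  0. ] -1.25
21 [ 2.9 22.   0. ] -1.88
26 [ 5.1 29.1  0. ] -2.5
31 [ 8.  35.9  0. ] -3.12
36 [11.4 42.5  0. ] -3.75
41 [15.4 48.8  0. ] -4.38
44 [18.  52.3  0. ] -4.75
```

step_arm(targets="0 0 0.1 -1 -5 20 0; 0 0 0.1 -1 -5 40 0; 0 0 0.1 -1 -5 60 0; 0 0 0.1 -1 -5 69 0.2; 0 0 0.1 -1 -5 69 1; 0 0 0.1 -1 -5 69 1; 0 0 0.1 -1 -5 69 1; 0 0 0.1 -1 -5 69 1")

```text
t: 3.15
ee_pos: [0.544, -0.3294, 0.2004]
orientation: [3.135, 0.191, 0.002]
ft_force: [-1.0, -1.3, 6.1]
finger_gap: 0.0201
gripper_force: 58.4
```

```bash
python3 - <<'E'
from h import *
from rig import bot
s=bot.state();print(s['ee_pos'],s['ft_force'])
for a in (12,22,32,43.3,46):
    b=np.radians(a);print(a);rel(s,(.626-.085*np.cos(b),-.327-.085*np.sin(b),.2),tool(-90+a))
E
```

```text
[ 0.5440273  -0.32943433  0.2003961 ] [-1.03856489 -1.33337463  6.12129924]
12
turn(8deg) [ 0.01 -0.01 -0.63] shift mm [-3.  15.   0.4]
22
turn(8deg) [ 0.01 -0.01 -1.88] shift mm [-0.4 29.6  0.4]
32
turn(8deg) [ 0.01 -0.01 -3.13] shift mm [ 4.6 43.5  0.5]
43.3
turn(8deg) [ 0.01 -0.01 -4.54] shift mm [13.2 57.9  0.5]
46
turn(8deg) [ 0.01 -0.01 -4.88] shift mm [15.6 61.1  0.5]
```

step_arm(targets="0 0 -0.4 0 8 0 1; 0 0 -1 0 16 0 1; 0 0 -1.6 0 25 0 1; 0 0 -2.3 2 34 0 1; 0 0 -3 5 42 0 1; 0 0 -3.8 9 50 0 1; 0 0 -4.5 13 57 0 1; 0 0 -4.5 13 57 0 1")

```text
t: 4.15
ee_pos: [0.5656, -0.3826, 0.2003]
orientation: [-2.921, -1.157, -0.005]
ft_force: [5.1, 8.2, 6.3]
finger_gap: 0.0203
gripper_force: 58.9
```

```bash
python3 - <<'E'
from h import *
from rig import bot
c=bot.read_camera('wrist');pickle.dump(c,open('w2.pkl','wb'))
s=bot.state();print(s['ee_pos'],s['ft_force'],R.from_rotvec(s['orientation']).as_matrix()[:,1])
t=bot.read_camera('top')
cv2.imwrite('pics/w2.png',np.hstack([cv2.resize(c['img'],(440,330)),cv2.resize(t['img'][105:165,365:425],(330,330),interpolation=cv2.INTER_CUBIC)])[:,:,::-1])
b=np.radians(43.3)
rel(s,(.626-.085*np.cos(b),-.327-.085*np.sin(b),.2),tool(-90+43.3))
E
```

```text
[ 0.56553298 -0.38244799  0.20029763] [5.70783904 7.36975707 5.3353901 ] [ 0.68380911 -0.72966028  0.0009893 ]
turn(8deg) [ 0.01 -0.02 -0.02] shift mm [-3.   1.1  0.3]
```

View pics/w2.png

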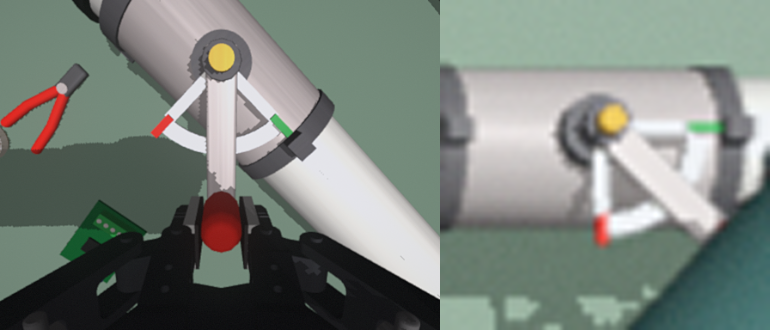

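```bash
python3 - <<'E'
from h import *
c=pickle.load(open('w2.pkl','rb'));f=512/440
h=lambda P,q:np.degrees(np.arctan2(-(q-P)[1],-(q-P)[0]))
H=cv2.cvtColor(c['img'],cv2.COLOR_RGB2HSV)
def cen(m,x0,x1,y0,y1):
    w=np.argwhere(m[y0:y1,x0:x1]);return w.mean(0)[::-1]+[x0,y0],len(w)
r=cen(((H[...,0]<6)|(H[...,0]>174))&(H[...,1]>150),165,215,125,170)
g=cen((abs(H[...,0].astype(int)-65)<15)&(H[...,1]>140),305,350,120,170)
y=cen((H[...,1]>100)&(abs(H[...,0].astype(int)-25)<7),235,285,40,95)
k=cen(((H[...,0]<6)|(H[...,0]>174))&(H[...,1]>150)&(H[...,2]>90),225,295,215,300)
print(r,g,y,k)
for zc in(.178,.182,.186):
    P=plane(c,y[0],zc);print(P,h(P,plane(c,r[0],.159)),h(P,plane(c,g[0],.159)),'knob',h(P,plane(c,k[0],.195)))
# bar edges per row in image
V=H[...,2].astype(int)
for row in (120,150,180,200):
    print(row,[ (x) for x in range(225,290) if abs(V[row,x+1]-V[row,x-1])>25])
E
```

```text
(array([188.08045977, 146.47126437]), 261) (array([328.29842932, 147.31937173]), 191) (array([257.28214732,  66.73033708]), 801) (array([257.05306604, 269.40566038]), 1696)
[ 0.62599579 -0.32586257  0.178     ] -1.3403319363629838 88.20457399209369 knob 43.15521557301235
[ 0.62564754 -0.32618896  0.182     ] -1.7089903490004132 88.56979156664232 knob 43.155275295696676
[ 0.62529929 -0.32651535  0.186     ] -2.082479700785438 88.9396547191316 knob 43.155335660622136
120 [231, 240, 241, 242, 272, 273, 274, 275, 276, 283, 284, 285]
150 [239, 240, 241, 242, 243, 271, 272, 273, 274, 286, 287, 288]
180 [236, 237, 240, 241, 242, 243, 271, 272, 273, 274]
200 [243, 244, 245, 247, 248, 250, 251, 271, 272, 273, 284, 285, 286]
```

The knob is at 43.2° and the midpoint of the red and green marks at 43.4°, so the lever is at half-open. Releasing and rising.

step_arm(targets="0 0 0 0 0 0 0; 0 0 0 0 0 0 0; 0 0 0 0 0 0 0; 0 0 0 0 0 0 0; 0 0 0 0 0 -20 0; 0 0 0 0 0 -50 0; 0 0 0 0 0 -80 0; 0 0 0 0 0 -80 0")

```text
t: 5.25
ee_pos: [0.5642, -0.3847, 0.2832]
orientation: [2.92, 1.149, 0.004]
ft_force: [-0.4, 0.2, 0.2]
finger_gap: 0.0854
gripper_force: 0.0
```

```bash
python3 - <<'E'
from h import *
from rig import bot
c=bot.read_camera('wrist')
H=cv2.cvtColor(c['img'],cv2.COLOR_RGB2HSV);h=lambda P,q:np.degrees(np.arctan2(-(q-P)[1],-(q-P)[0]))
def blobs(m):
    N,_,st,ce=cv2.connectedComponentsWithStats(m.astype('uint8'));return [(int(st[i][4]),ce[i].round(1)) for i in range(1,N) if st[i][4]>40]
print('red',blobs(((H[...,0]<6)|(H[...,0]>174))&(H[...,1]>150)&(H[...,2]>90)),'yel',blobs((H[...,1]>120)&(abs(H[...,0].astype(int)-25)<7)))
red=blobs(((H[...,0]<6)|(H[...,0]>174))&(H[...,1]>150)&(H[...,2]>90))
P=np.array([.6256,-.3262,0])
for n,q in red:
    v=plane(c,q,.2)-P
    print(q,np.linalg.norm(v[:2]),h(P,plane(c,q,.2)))
cv2.imwrite('pics/w3.png',c['img'][:,:,::-1])
s=bot.state();print(s['ee_pos'],s['ft_force'],s['joint_positions'].round(2))
# angle grasp
m=np.array([(.5106+.4873)/2,(.3608+.2473)/2]);print(m)
rel(s,(.43,.05,.25),tool(-11.6))
E
```

```text
red [(1163, array([ 86.9, 126.8])), (115, array([208.4, 130.9])), (694, array([255.5, 205. ]))] yel [(301, array([255. ,  77.9]))]
[ 86.9 126.8] 0.11417064925975247 -30.963332475730326
[208.4 130.9] 0.04596976659340674 1.0773928679551639
[255.5 205. ] 0.08508170650041579 43.02710209382525
[ 0.56391852 -0.38420273  0.28139633] [-0.55848569 -0.42738344 -0.61366976] [ 0.11  0.57  0.67  1.44 -0.36  1.26 -0.  ]
[0.49895 0.30405]
turn(8deg) [ 0.02  0.   -4.43] shift mm [ 198.  -409.    30.5]
```

step_arm(targets="0 0 -0.5 40 -40 0 0; 0 0 -1.1 70 -94 3 0; 0 0 -1.7 94 -148 6 0; 0 0 -2.3 115 -202 9 0; 0 0 -2.9 136 -256 12 0; 0 0 -3.5 157 -308 16 0; 0 0 -4.1 178 -360 20 0; 0 0 -4.4 198 -408 24 0")

```text
t: 6.3
ee_pos: [0.4292, 0.0512, 0.2553]
orientation: [2.436, 1.984, 0.0]
ft_force: [1.9, -0.3, -0.4]
finger_gap: 0.0853
gripper_force: 0.0
```

```bash
python3 - <<'E'
from h import *
from rig import bot
s=bot.state();print(s['ee_pos'],s['joint_positions'].round(2))
rel(s,(.475,.285,.23),tool(-11.6))
E
```

```text
[0.42920149 0.05124484 0.25532647] [-0.61  0.05  0.44  2.07 -0.03  1.02 -0.36]
turn(8deg) [ 0.   -0.   -0.01] shift mm [238.2  -2.5  25.4]
```

step_arm(targets="0 0 0 40 0 0 0; 0 0 0 80 0 5 0; 0 0 0 120 0 10 0; 0 0 0 160 0 15 0; 0 0 0 200 0 20 0; 0 0 0 225 0 25 0; 0 0 0 225 0 25 0; 0 0 0 225 0 25 0")

```text
t: 7.3
ee_pos: [0.4765, 0.2687, 0.2303]
orientation: [2.439, 1.979, -0.001]
ft_force: [0.4, 0.1, 0.7]
finger_gap: 0.0851
gripper_force: 0.0
```

```bash
python3 - <<'E'
from h import *
from rig import bot
c=bot.read_camera('wrist');pickle.dump(c,open('w4.pkl','wb'))
s=bot.state();print(s['ee_pos'])
cv2.imwrite('pics/w4.png',c['img'][:,:,::-1])
print([proj(c,(*q,.05)).round(0) for q in((.5106,.3608),(.4873,.2473))])
E
```

```text
[0.47657672 0.26869169 0.23047272]
[array([274.,  72.]), array([273., 194.])]
```

View pics/w4.png

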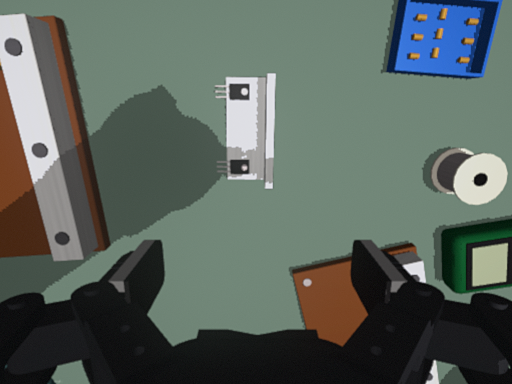

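The wrist view shows the angle's upright top as a strip from (271,73) to (269,188). I'll fit it at z=50 mm.

```bash
python3 - <<'E'
from h import *
from rig import bot
c=pickle.load(open('w4.pkl','rb'))
g=cv2.cvtColor(c['img'],cv2.COLOR_RGB2GRAY).astype(int)
for r in(90,120,150,180):print(r,g[r,258:284])
col=g[60:200,270];print(col[8:18],col[120:136])
w=g[60:200,255:284]
print([plane(c,q,.05).round(4) for q in((270.5,73),(269,188))])
a,b=[plane(c,q,.05) for q in((271,73),(269,188))]
print(np.linalg.norm(a-b),np.degrees(np.arctan2(*(a-b)[[1,0]])),(a+b)/2)
s=bot.state();m=(a+b)/2
E
```

```text
90 [165 167 167 166 168 171 174 143 156 229 226 224 223 223 224 228 203 136
 124 127 128 127 128 128 128 127]
120 [165 166 164 165 166 170 153 109 160 231 226 224 224 224 226 220 181 128
 127 128 129 128 129 130 128 129]
150 [165 163 162 162 164 164 138 157 229 226 224 223 224 225 228 201 131 126
 128 129 129 129 129 129 129 129]
180 [127 127 128 133 131 118  98 124 157 155 155 152 154 156 148 122 127 128
 128 128 128 127 128 127 128 128]
[127 127 127 124 124 186 228 225 223 222] [154 150 152 193 227 226 226 230 186 117 126 129 128 129 128 127]
[array([0.5076, 0.3601, 0.05  ]), array([0.4849, 0.2537, 0.05  ])]
0.1088201230883439 77.73378988057922 [0.4965041  0.30688142 0.05      ]
```

```bash
python3 - <<'E'
from h import *
from rig import bot
s=bot.state();rel(s,(.4963,.3069,.046),tool(-12.1))
E
```

```text
turn(8deg) [0.   0.   0.03] shift mm [ 41.5  11.4 184.5]
```

step_arm(targets="0 0 0 20 6 40 0; 0 0 0 41 11 80 0; 0 0 0 41 11 120 0; 0 0 0 41 11 150 0; 0 0 0 41 11 170 0; 0 0 0 41 11 184 0; 0 0 0 41 11 184 0; 0 0 0 41 11 184 0")

```text
t: 8.35
ee_pos: [0.4961, 0.308, 0.0472]
orientation: [2.438, 1.981, 0.002]
ft_force: [0.3, 0.1, -0.2]
finger_gap: 0.0853
gripper_force: 0.0
```

step_arm(targets="0 0 0 0 0 0 0.5; 0 0 0 0 0 0 1; 0 0 0 0 0 0 1; 0 0 0 0 0 0 1; 0 0 0 0 0 0 1; 0 0 0 0 0 0 1; 0 0 0 0 0 0 1; 0 0 0 0 0 0 1")

```text
t: 9.35
ee_pos: [0.4958, 0.3078, 0.0465]
orientation: [2.438, 1.981, 0.001]
ft_force: [-0.7, -0.5, 6.0]
finger_gap: 0.0064
gripper_force: 59.4
```

```bash
python3 - <<'E'
from h import *
from rig import bot
s=bot.state();rel(s,(.592,.038,.13),tool(2.3));rel(s,(.597,.038,.066),tool(2.3))
E
```

```text
turn(8deg) [ 0.   -0.   -1.76] shift mm [-244.4  149.5  -83.5]
turn(8deg) [ 0.   -0.   -1.76] shift mm [-243.4  154.4  -19.5]
```

step_arm(targets="0 0 0 0 0 -30 1; 0 0 0 0 0 -60 1; 0 0 -0.3 -40 25 -84 1; 0 0 -0.6 -85 52 -84 1; 0 0 -0.9 -130 79 -84 1; 0 0 -1.2 -175 106 -84 1; 0 0 -1.5 -215 130 -84 1; 0 0 -1.75 -244 149 -84 1")

```text
t: 10.35
ee_pos: [0.5916, 0.036, 0.1301]
orientation: [2.179, 2.263, -0.001]
ft_force: [0.1, 0.2, -2.0]
finger_gap: 0.0066
gripper_force: 58.9
```

```bash
python3 - <<'E'
from h import *
from rig import bot
t=bot.read_camera('top');w=bot.read_camera('wrist');pickle.dump((t,w),open('j1.pkl','wb'))
s=bot.state();print(s['ee_pos'],s['ft_force'],s['joint_positions'].round(2));rel(s,(.597,.038,.066),tool(2.3))
cv2.imwrite('pics/j1.png',np.hstack([cv2.resize(w['img'],(440,330)),cv2.resize(t['img'][125:195,225:305],(360,330),interpolation=cv2.INTER_CUBIC)])[:,:,::-1])
E
```

```text
[0.5921253  0.03377681 0.1301082 ] [-0.72325535  0.2438926  -1.8035237 ] [-0.3   0.51  0.25  1.8  -0.16  0.85  0.06]
turn(8deg) [ 0.    0.01 -0.05] shift mm [ 4.2  5.  64.1]
```

View pics/j1.png

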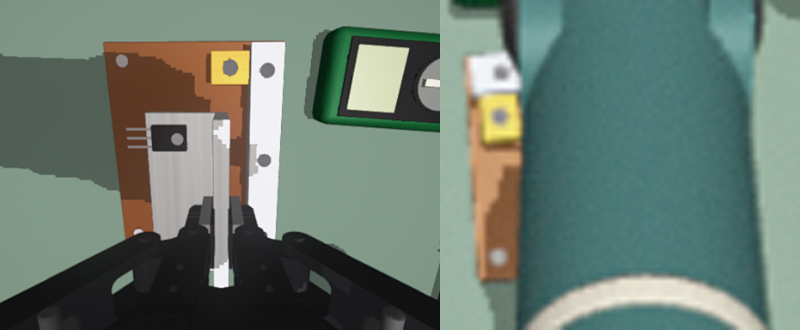

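The wrist view shows the angle level in the grip: end at (221,113), stop's right edge at y≈84, fence front edge at x≈249. Refining the corner from this view.

```bash
python3 - <<'E'
from h import *
t,c=pickle.load(open('j1.pkl','rb'));f=512/440
g=cv2.cvtColor(c['img'],cv2.COLOR_RGB2GRAY).astype(int)
H=cv2.cvtColor(c['img'],cv2.COLOR_RGB2HSV)
pts=[]
for r in(55,75,110,140,205,225,245):
    x=280+np.argmax(np.diff(g[r,280:310]));pts.append((x+.5,r))
print(pts)
P=[plane(c,p,.041) for p in pts]
for p in P:print(p.round(4))
m=(H[...,1]>130)&(abs(H[...,0].astype(int)-25)<8)&(H[...,2]>110)
w=np.argwhere(m[40:110,230:300]);print(w.min(0)+[40,230],w.max(0)+[40,230])
rb=w.max(0)[0]+40.5
for x in(250,285):print('stop',plane(c,(x,rb),.036).round(4))
# angle end / back edge
print([ (r,[x for x in range(240,280) if abs(g[r,x+1]-g[r,x-1])>30]) for r in(136,160,190,215)])
print([y for y in range(115,150) if abs(g[y+1,258]-g[y-1,258])>25],[y for y in range(115,150) if abs(g[y+1,263]-g[y-1,263])>25])
for q in((267,133),(267,230)):print('ang top back',plane(c,q,.134).round(4))
E
```

```text
[(np.float64(292.5), 55), (np.float64(291.5), 75), (np.float64(291.5), 110), (np.float64(290.5), 140), (np.float64(289.5), 205), (np.float64(288.5), 225), (np.float64(294.5), 245)]
[0.6111 0.1296 0.041 ]
[0.6112 0.1177 0.041 ]
[0.6127 0.096  0.041 ]
[0.6133 0.0763 0.041 ]
[0.6155 0.0301 0.041 ]
[0.6157 0.0148 0.041 ]
[ 0.6212 -0.0009  0.041 ]
[ 59 245] [ 98 290]
stop [0.5849 0.1024 0.036 ]
stop [0.6083 0.1032 0.036 ]
[(136, [247, 248, 249]), (160, [246, 248, 252, 253, 266, 267, 268, 275]), (190, [266, 267]), (215, [265, 266, 267])]
[138, 139, 140, 146, 147] [138, 139, 140]
ang top back [0.594  0.0878 0.134 ]
ang top back [0.5957 0.0481 0.134 ]
```

```bash
python3 - <<'E'
from h import *
from rig import bot
s=bot.state();print(s['ee_pos']);rel(s,(.600,.040,.064),tool(2.3))
E
```

```text
[0.5921253  0.03377681 0.1301082 ]
turn(8deg) [ 0.    0.01 -0.05] shift mm [ 6.1  8.1 66.1]
```

step_arm(targets="0 0 0 2 3 15 1; 0 0 0 5 6 30 1; 0 0 0 5 7 45 1; 0 0 0 5 7 55 1; 0 0 0 5 7 62 1; 0 0 0 5 7 66 1; 0 0 0 5 7 66 1; 0 0 0 5 7 66 1")

```text
t: 11.45
ee_pos: [0.5985, 0.0437, 0.0647]
orientation: [2.179, 2.263, 0.001]
ft_force: [-0.7, -0.8, -2.7]
finger_gap: 0.0064
gripper_force: 58.9
```

```bash
python3 - <<'E'
from h import *
from rig import bot
s=bot.state();print(s['ee_pos'],s['ft_force']);rel(s,(.6104,.0483,.0625),tool(2.3))
E
```

```text
[0.59846165 0.04365296 0.06469736] [-0.66142333 -0.8119772  -2.70731539]
turn(8deg) [ 0.   -0.   -0.02] shift mm [ 4.2 12.1  2.2]
```

step_arm(targets="0 0 0 0 0 1 1; 0 0 0 0 0 2 1; 0 0 0 1 3 2 1; 0 0 0 2 5 2 1; 0 0 0 3 7 2 1; 0 0 0 4 9 2 1; 0 0 0 4 10 2 1; 0 0 0 4 10 2 1")

```text
t: 12.45
ee_pos: [0.6084, 0.0482, 0.0625]
orientation: [2.179, 2.263, 0.0]
ft_force: [-1.9, 0.4, 4.9]
finger_gap: 0.0068
gripper_force: 60.0
```

step_arm(targets="0 0 0 0.5 0 0 1; 0 0 0 1 0 0 1; 0 0 0 1.5 0 0 1; 0 0 0 2 0 0 1; 0 0 0 2 0.5 0 1; 0 0 0 2 1 0 1; 0 0 0 2 2 0 1; 0 0 0 2 2 0 1")

```text
t: 13.45
ee_pos: [0.6097, 0.0494, 0.0625]
orientation: [-2.179, -2.263, 0.002]
ft_force: [-5.4, -5.9, 11.7]
finger_gap: 0.0065
gripper_force: 61.0
```

step_arm(targets="0 0 0 0.5 0.5 0 1; 0 0 0 1 1 0 1; 0 0 0 1 1.5 0 1; 0 0 0 1 1.5 0 1; 0 0 0 1 1.5 0 1; 0 0 0 1 1.5 0 1; 0 0 0 1 1.5 0 1; 0 0 0 1 1.5 0 1")

```text
t: 14.45
ee_pos: [0.6108, 0.0495, 0.0625]
orientation: [-2.18, -2.262, 0.004]
ft_force: [-8.4, -9.8, 13.9]
finger_gap: 0.0066
gripper_force: 61.6
```

```bash
python3 - <<'E'
from h import *
from rig import bot
w=bot.read_camera('wrist');pickle.dump(w,open('j2.pkl','wb'))
s=bot.state();print(s['ee_pos'],s['ft_force'])
cv2.imwrite('pics/j2.png',cv2.resize(w['img'][20:320,180:380],(534,600)*1 if 0 else (400,600),interpolation=cv2.INTER_CUBIC)[:,:,::-1])
E
```

```text
[0.61077529 0.049493   0.06253061] [-9.04477743 -9.62869419 15.03677523]
```

View pics/j2.png

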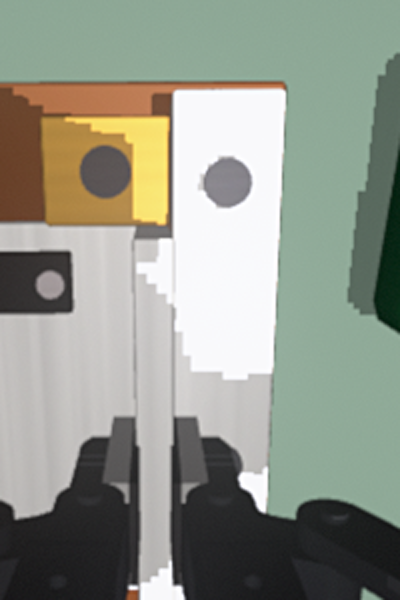

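The end is up to the stop, and the back is at or near the fence. Pushing a little more to check for fence contact.

step_arm(targets="0 0 0 0 0.5 0 1; 0 0 0 0 1 0 1; 0 0 0 0 1.5 0 1; 0 0 0 0 2 0 1; 0 0 0 0 2 0 1; 0 0 0 0 2 0 1; 0 0 0 0 2 0 1; 0 0 0 0 2 0 1")

```text
t: 15.5
ee_pos: [0.6115, 0.0495, 0.0625]
orientation: [-2.178, -2.261, 0.007]
ft_force: [-20.4, -9.7, 25.2]
finger_gap: 0.0065
gripper_force: 63.2
```

step_arm(targets="0 0 0 0 -1 0 0.8; 0 0 0 0 -2 0 0.5; 0 0 0 0 -2 -1 0.3; 0 0 0 0 -2 -2 0; 0 0 0 0 -2 -2 0; 0 0 0 0 -2 -20 0; 0 0 0 0 -2 -50 0; 0 0 0 0 -2 -80 0")

```text
t: 16.5
ee_pos: [0.6116, 0.0511, 0.1444]
orientation: [2.178, 2.263, 0.001]
ft_force: [-0.8, 0.6, -0.7]
finger_gap: 0.0854
gripper_force: 0.0
```

```bash
python3 - <<'E'
from h import *
from rig import bot
w=bot.read_camera('wrist');pickle.dump(w,open('j3.pkl','wb'))
s=bot.state();print(s['ee_pos'],s['ft_force'],s['joint_positions'].round(2))
cv2.imwrite('pics/j3.png',w['img'][:,:,::-1])
for t in(-40,40):
    z=tool(2.3,t).as_matrix()[:,2];print(t,z)
    c=np.array([.6122,.1033,.016]);Rj=R.from_euler('z',2.3,degrees=True)
    print('predicted px angle back-top ends',[proj(w,c+Rj.apply(q)).round(1) for q in((0,0,.05),(0,-.11,.05),(-.05,0,.008),(-.05,-.11,.008))])
E
```

```text
[0.6133177  0.05115225 0.14839704] [2.60794049 0.54167699 6.09216208] [-0.32  0.52  0.25  1.74 -0.16  0.9   0.03]
-40 [ 0.64226978  0.02579622 -0.76604444]
predicted px angle back-top ends [array([262. , 129.4]), array([261.7, 282.5]), array([196.2, 125.8]), array([202.9, 256.3])]
40 [-0.64226978 -0.02579622 -0.76604444]
predicted px angle back-top ends [array([262. , 129.4]), array([261.7, 282.5]), array([196.2, 125.8]), array([202.9, 256.3])]
```

View pics/j3.png

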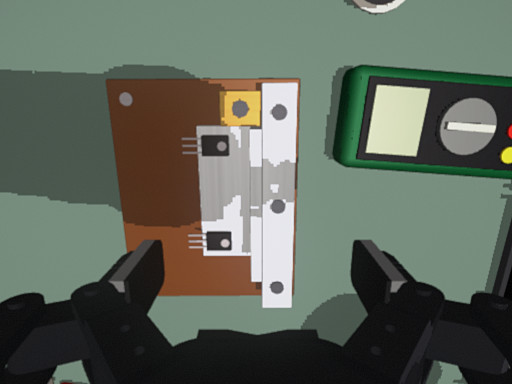

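The angle is seated at the fence and stop, with edges at (262,129)–(262,282) as predicted. Next: close the fingers and tilt for the diagonal push.

```bash
cat >> h.py <<'E'
CJ=np.array([.6122,.1033,.016]);RJ=R.from_euler('z',2.3,degrees=True)
def tcp_for_tip(q,Rt): return CJ+RJ.apply(q)-.017*Rt.as_matrix()[:,2]
E
python3 - <<'E'
from h import *
from rig import bot
s=bot.state();Rt=tool(2.3,-35)
print(s['ee_pos']);rel(s,tcp_for_tip((-.045,-.055,.09),Rt),Rt)
E
```

```text
[0.6133177  0.05115225 0.14839704]
turn(8deg) [-4.34  0.   -0.02] shift mm [ -3.  -53.9  28.2]
```

step_arm(targets="0 0 0 0 -20 0 1; -0.7 0 0 -1 -40 0 1; -1.5 0 0 -3 -54 5 1; -2.2 0 0 -3 -54 10 1; -2.9 0 0 -3 -54 15 1; -3.6 0 0 -3 -54 20 1; -4.3 0 0 -3 -54 25 1; -4.3 0 0 -3 -54 25 1")

```text
t: 17.55
ee_pos: [0.5596, 0.0527, 0.1343]
orientation: [1.914, 1.996, 0.519]
ft_force: [0.9, 0.5, -0.9]
finger_gap: -0.0003
gripper_force: 0.0
```

```bash
python3 - <<'E'
from h import *
from rig import bot
s=bot.state();Rt=tool(2.3,-35)
print(s['ee_pos'],s['joint_positions'].round(2),s['ft_force'],R.from_rotvec(s['orientation']).as_matrix()[:,2])
def tip(s):return RJ.inv().apply(s['ee_pos']+.017*R.from_rotvec(s['orientation']).as_matrix()[:,2]-CJ)
print(tip(s))
rel(s,tcp_for_tip((-.03,-.055,.030),Rt),Rt)
E
```

```text
[0.55955733 0.05272256 0.13433957] [-0.73  0.35  0.65  2.23 -0.93  0.21  0.75] [ 0.92893319  0.54320009 -0.88874375] [ 0.47268174  0.03546798 -0.88051916]
[-0.04657671 -0.04814406  0.10337074]
turn(8deg) [-0.84 -0.12 -0.02] shift mm [ -7.8 -22.1  72.5]
```

```bash
cat >> h.py <<'E'
def push(t): return tool(-87.7)*R.from_euler('y',t,degrees=True)
def tip(s):return RJ.inv().apply(s['ee_pos']+.017*R.from_rotvec(s['orientation']).as_matrix()[:,2]-CJ)
E
python3 - <<'E'
from h import *
from rig import bot
s=bot.state();Rt=push(22);print(Rt.as_matrix()[:,2])
rel(s,tcp_for_tip((-.045,-.055,.1),Rt),Rt)
E
```

```text
[ 0.37430481  0.01503363 -0.92718385]
turn(8deg) [ 0.52 -0.71 11.23] shift mm [-6.6  1.7  3.7]
```

step_arm(targets="0.1 -0.1 1.2 -1 0 0 1; 0.1 -0.2 2.4 -2 0 0 1; 0.2 -0.3 3.6 -3 0 0 1; 0.2 -0.3 4.8 -4 0 0 1; 0.3 -0.4 6 -5 0 0 1; 0.3 -0.5 7.2 -6 0 0 1; 0.4 -0.5 8.4 -6 0 0 1; 0.4 -0.6 9.6 -6 0 0 1")

```text
t: 18.55
ee_pos: [0.5597, 0.0471, 0.134]
orientation: [3.008, 0.393, 0.615]
ft_force: [0.1, 0.5, -0.1]
finger_gap: -0.0003
gripper_force: 0.0
```

```bash
python3 - <<'E'
from h import *
from rig import bot
s=bot.state();Rt=push(22);print(tip(s),s['joint_positions'].round(2),R.from_rotvec(s['orientation']).as_matrix()[:,2],s['ft_force'])
rel(s,tcp_for_tip((-.035,-.055,.06),Rt),Rt)
E
```

```text
[-0.04801748 -0.05422245  0.10232271] [-1.06  0.57  1.11  2.18 -1.13  0.51 -0.47] [ 0.39204885  0.00503553 -0.91993062] [ 0.09108946  0.46526898 -0.0897325 ]
turn(8deg) [ 0.09 -0.13  1.59] shift mm [-4.3 -0.5 44. ]
```

step_arm(targets="0 -0.1 0.5 -1 0 5 1; 0 -0.1 1 -2 0 10 1; 0.1 -0.1 1.6 -3 0 15 1; 0.1 -0.1 1.6 -4 0 22 1; 0.1 -0.1 1.6 -4 0 29 1; 0.1 -0.1 1.6 -4 0 36 1; 0.1 -0.1 1.6 -4 0 44 1; 0.1 -0.1 1.6 -4 0 44 1")

```text
t: 19.55
ee_pos: [0.5734, 0.046, 0.0917]
orientation: [-3.074, -0.068, -0.603]
ft_force: [0.2, 0.6, 0.6]
finger_gap: 0.0003
gripper_force: 0.0
```

```bash
python3 - <<'E'
from h import *
from rig import bot
s=bot.state();Rt=push(22);print(tip(s),s['joint_positions'].round(2),R.from_rotvec(s['orientation']).as_matrix()[:,2],s['ft_force'])
rel(s,tcp_for_tip((-.03,-.055,.016),Rt),Rt)
rel(s,tcp_for_tip((-.019,-.055,.013),Rt),Rt)
E
```

```text
[-0.0346532  -0.05567923  0.05994154] [-0.86  0.58  0.86  2.15 -1.17  0.41 -0.64] [ 0.37736607  0.0160307  -0.92592541] [0.18186146 0.55073146 0.60317561]
turn(8deg) [-0.01 -0.02  0.03] shift mm [-12.2  -0.7  42.4]
turn(8deg) [-0.01 -0.02  0.03] shift mm [-3.2 -0.7 49.4]
```

step_arm(targets="0 0 0 -3 0 8 1; 0 0 0 -6 0 16 1; 0 0 0 -7 0 24 1; 0 0 0 -7 0 32 1; 0 0 0 -7 0 38 1; 0 0 0 -7 0 42 1; 0 0 0 -7 0 44 1; 0 0 0 -7 0 44 1")

```text
t: 20.55
ee_pos: [0.5832, 0.046, 0.0479]
orientation: [-3.076, -0.068, -0.603]
ft_force: [-0.0, -0.5, 0.1]
finger_gap: 0.0
gripper_force: 0.0
```

```bash
python3 - <<'E'
from h import *
from rig import bot
s=bot.state();print(tip(s),s['joint_positions'].round(2),s['ft_force'])
w=bot.read_camera('side');pickle.dump(w,open('k1.pkl','wb'))
cv2.imwrite('pics/k1.png',cv2.resize(w['img'][180:280,240:360],(720,600),interpolation=cv2.INTER_CUBIC)[:,:,::-1])
E
```

```text
[-0.02486448 -0.05605673  0.01613447] [-0.61  0.58  0.55  2.14 -1.18  0.25 -0.6 ] [-0.03675496 -0.5182493   0.07203131]
```

step_arm(targets="0 0 0 0.4 0 0.7 1; 0 0 0 0.8 0 1.4 1; 0 0 0 1.2 0 2.1 1; 0 0 0 1.6 0 2.8 1; 0 0 0 2 0 3.5 1; 0 0 0 2.4 0 4.2 1; 0 0 0 2.4 0 4.2 1; 0 0 0 2.4 0 4.2 1")

```text
t: 21.6
ee_pos: [0.5869, 0.0462, 0.0448]
orientation: [-3.076, -0.068, -0.602]
ft_force: [-0.6, 0.5, 0.4]
finger_gap: -0.0
gripper_force: 0.0
```

```bash
python3 - <<'E'
from h import *
from rig import bot
s=bot.state();print(tip(s),s['joint_positions'].round(2),s['ft_force'])
E
```

```text
[-0.02113263 -0.0560479   0.01300558] [-0.6   0.59  0.54  2.13 -1.18  0.25 -0.6 ] [-0.64911417  0.53444319  0.3634575 ]
```

step_arm(targets="0 0 0 0.3 0 0.7 1; 0 0 0 0.5 0 1.4 1; 0 0 0 0.7 0 2.1 1; 0 0 0 0.9 0 2.8 1; 0 0 0 1 0 3.5 1; 0 0 0 1 0 3.5 1; 0 0 0 1 0 3.5 1; 0 0 0 1 0 3.5 1")

```text
t: 22.6
ee_pos: [0.5892, 0.0463, 0.0423]
orientation: [-3.076, -0.067, -0.603]
ft_force: [-9.4, -0.3, 16.3]
finger_gap: 0.0003
gripper_force: 8.3
```

```bash
python3 - <<'E'
from h import *
from rig import bot
s=bot.state();print(tip(s),s['joint_positions'].round(2),s['ft_force'])
E
```

```text
[-0.01887447 -0.0560634   0.01059646] [-0.58  0.59  0.52  2.12 -1.18  0.24 -0.6 ] [-9.39587272 -0.25416657 16.32588629]
```

step_arm(targets="0 0 0 0.4 0 0.1 1; 0 0 0 0.7 0 0.2 1; 0 0 0 1 0 0.3 1; 0 0 0 1.4 0 0.5 1; 0 0 0 1.4 0 0.5 1; 0 0 0 1.4 0 0.5 1; 0 0 0 1.4 0 0.5 1; 0 0 0 1.4 0 0.5 1")

```text
t: 23.6
ee_pos: [0.5906, 0.0463, 0.0423]
orientation: [-3.076, -0.067, -0.603]
ft_force: [-9.6, 0.0, 17.0]
finger_gap: -0.0001
gripper_force: 8.4
```

```bash
python3 - <<'E'
from h import *
from rig import bot
s=bot.state();print(tip(s),s['joint_positions'].round(3),s['ft_force'])
w=bot.read_camera('side')
cv2.imwrite('pics/k2.png',cv2.resize(w['img'][190:270,250:350],(750,600),interpolation=cv2.INTER_CUBIC)[:,:,::-1])
for q in((-.004,0,.05),(-.004,-.11,.05)):print(proj(w,CJ+RJ.apply(q)).round(1),(proj(w,CJ+RJ.apply(q))-[250,190])*7.5)
E
```

```text
[-0.01749939 -0.05609119  0.01059491] [-0.583  0.596  0.526  2.118 -1.176  0.248 -0.599] [-9.61659679  0.03455695 16.96716087]
[299.1 208.4] [368.16465604 137.89255306]
[305.6 231.8] [417.32584186 313.29943583]
```

View pics/k2.png

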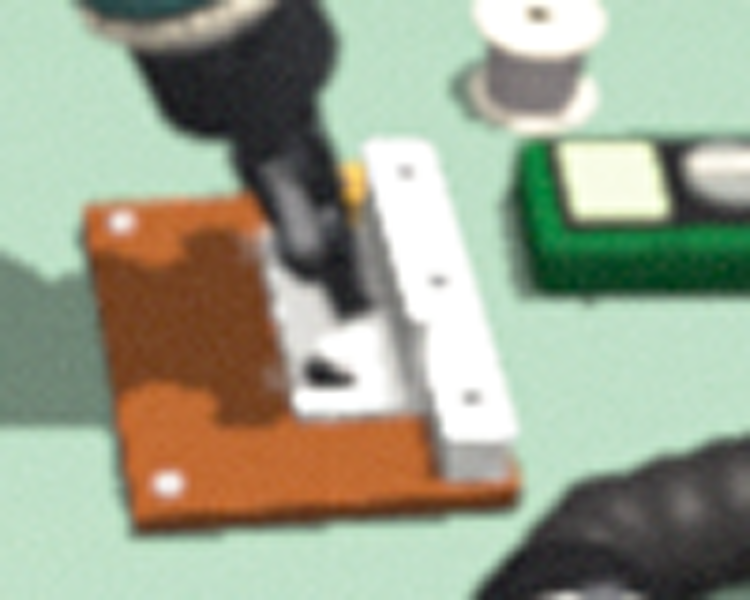

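The fingertip sits on the flat leg but hasn't reached the upright leg. Sliding forward.

step_arm(targets="0 0 0 0.5 0 0.2 1; 0 0 0 1 0 0.4 1; 0 0 0 1.5 0 0.6 1; 0 0 0 2 0 0.8 1; 0 0 0 2.5 0 1 1; 0 0 0 2.8 0 1.1 1; 0 0 0 2.8 0 1.1 1; 0 0 0 2.8 0 1.1 1")

```text
t: 24.65
ee_pos: [0.5922, 0.0463, 0.0421]
orientation: [-3.076, -0.067, -0.6]
ft_force: [-28.9, -1.1, 34.1]
finger_gap: 0.0001
gripper_force: 19.3
```

step_arm(targets="0 0 0 -0.2 0 -0.4 1; 0 0 0 -0.4 0 -0.7 1; 0 0 0 -0.4 0 -0.7 1; 0 0 0 -0.4 0 -0.7 1; 0 0 0 -0.4 0 -0.7 1; 0 0 0 -0.4 0 -0.7 1; 0 0 0 -0.4 0 -0.7 1; 0 0 0 -0.4 0 -0.7 1")

```text
t: 25.65
ee_pos: [0.5921, 0.0463, 0.0424]
orientation: [-3.076, -0.068, -0.6]
ft_force: [-13.3, -0.3, 15.7]
finger_gap: 0.0002
gripper_force: 11.3
```

```bash
python3 - <<'E'
from h import *
from rig import bot
w=bot.read_camera('side');t=bot.read_camera('top')
s=bot.state();print(tip(s),s['joint_positions'].round(3),s['ft_force'],s['t'])
cv2.imwrite('pics/k3.png',np.hstack([cv2.resize(w['img'][190:270,250:350],(500,400),interpolation=cv2.INTER_CUBIC),cv2.resize(t['img'][110:170,225:275],(300,400),interpolation=cv2.INTER_CUBIC)])[:,:,::-1])
E
```

```text
[-0.01601661 -0.05616776  0.01059687] [-0.587  0.6    0.533  2.114 -1.171  0.254 -0.606] [-14.3508959   -0.40130676  14.78066792] 25.75
```

```bash
python3 - <<'E'
from rig import bot
print(bot.hand_in())
E
```

```text
the job is handed in; nothing more can be done
None
```

I handed the job in at about 26 s: the damper lever is within about half a degree of half-open, and the angle sits against the fence and stop, held by a diagonal push of about 14 N back and 15 N down. The last camera check of the seating was before the final push, because the arm blocks that view now.

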